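Clamp a strip in the drilling jig

ROBOT

A 6-joint arm with a two-finger parallel gripper is mounted at the origin on a cart in front of the work surface, level with it; the furniture and walls round the work are solid. World frame = base frame: x ahead of the robot, y to its left, z up, the work surface at z = 0. Lengths are in mm, angles in degrees, forces in N, time in s.
With the tool pointing down it reaches from about 325 to 1000 mm from the base axis. Payload 5.1 kg.
Tool frame: the origin (TCP) lies midway between the tips of the shut fingers; the grasp point (between the pads) lies 19 mm behind it; z points along the fingers, y is the line along which they close (so a half turn about z gives the same grasp; the last joint's range is limited). The gripper opens to 85 mm and grips with 20 to 120 N. Pads are 22 mm wide; open, the fingers measure 114 mm over their backs; the gripper's body (76 mm by 85 mm) begins 54 mm behind the grasp point. The pads swing forward as they close: fully open they stand 13 mm farther back than shut.
Start: joints at [-77.269, 7.093, 94.555, -0, 78.352, -4.733], TCP at [195.034, -620.037, 231.322] pointing down, gripper open.
Joint ranges: [-149.61, 149.61], [-58.7, 133.49], [1.44, 155.28], [-77.14, 257.14], [18.33, 153.61], [-166.67, 166.67]. Speed limits (degrees/s): [147.25, 147.25, 180, 180, 180, 180].

INTERFACE

Orientations are given as a 3x3 rotation matrix whose columns are the frame's x, y, z axes.
In Python, from rig import * gives the robot as it stands. Calls block until the motion is done:
- goto(position, orientation): joint-space move of the TCP to a pose.
- line_to(position, attitude=None, feed=150): straight line of the TCP; attitude=None keeps the orientation; feed is the mean speed in mm/s.
- movej(angles): joint-space move.
- command_gripper(opening, effort=None): finger opening in mm; effort is the grip in N (None keeps the last); returns when the fingers have stopped.
- wait(seconds).
- solve_ik(position, orientation): joint angles nearest the present ones, or None.
- read_camera(name): name is "side" or "top" or "wrist"; returns a dict with "color" (420x560x3 uint8, red, green, blue), "fx", "fy", "cx", "cy" (pixels), "R" (3x3) and "t" (3): a world point X has camera coordinates R X + t. Camera axes: x right, y down, z forward; pixel columns grow to the right and rows downward; lengths in mm; the calibration is good to about 2 mm. The wrist camera is an equidistant fisheye: a pixel r from the principal point sees the ray r / f radians off the axis. A picture is of the moment at which its call begins. There is no depth.
A pose or a line that the arm cannot do raises MotionError and nothing moves.
- hand_in(): hands the job in; it is judged then, once.
Readings, each from a call of its own:
- current_time(): time.
- current_q(): joint angles.
- current_joint_velocities(): joint speeds.
- current_tau(): joint torques, N m.
- current_tool_pos(): TCP position.
- current_tool_rot(): TCP orientation.
- current_contact_force(): force on the tool from outside, world axes, zero at the start.
- current_torque(): the same for the moment, N m.
- current_gripper_width(): finger opening in mm.
- current_gripper_force(): force on a finger pad.
Only numpy, scipy, OpenCV 4.12 (cv2) and the standard library are available. Lean on these libraries where they do the work, as an engineer would, in place of code of your own. Each camera call takes 0.05 s, during which the arm holds its last target. There are 200 camera calls.

TASK

Get the pine strip in the drilling jig ready for drilling, pushing with the fingertips and picking nothing up: push the strip along its trough until its end meets the end stop, swing the clamp strap over the strip as far as it goes, and then push the cam lever all the way down so that the rubber foot clamps the strip. The lever stays up until the strip is home and the strap is over it; leave the spare strip, the tin of screws and the pencil beside the jig where they are.

Things in the scene. Friction and masses are not known exactly. Their poses are not given: they have to be found in the camera images.
- jig: Drilling jig fixed to the bench: plywood base 190 x 270 mm, 15 mm thick (x -105 to 85, y -145 to 125 mm). Origin on the bench top; own axes x roughly away from the robot, y left, z up, yaw -17 to +23 degrees. Trough 37 mm wide along y, centre at x = 20 mm, floor 15 mm above the bench, rails (18 mm wide) to 25 mm; open at the -y end, end stop at y = 100 mm
- jig_stop (a point): Centre of the face of the wooden end stop (top at 39 mm) that the strip must meet, 26 mm above the bench; axes as the jig's: the strip is pushed along +y to it
- strip: Loose pine strip 34 x 140 x 22 mm (x, y, z), 40 to 70 g, lying lengthwise in the trough with 1.5 mm to spare each side; its top is 37 mm above the bench. Origin: centre of its underside; y runs along it towards the end stop. It starts 15 to 45 mm short of the stop
- strip_home_end (a point): Centre of the strip's end face (34 x 22 mm) that goes against the end stop, half-way up
- strip_push_end (a point): Centre of the strip's other end face (34 x 22 mm), which is pushed: half-way up, 26 mm above the bench; the upper 12 mm of this face stand above the rails
- clamp_pivot (a point): Point on the clamp's upright stud, about which the strap swings (53 mm above the bench); same axes as the jig, at jig (-70, +10) mm
- strap_end (a point): Centre of the strap's free end, half-way through its thickness, above the rubber foot, 90 mm from the stud's axis; x points outward along the strap. Strap: steel bar 28 mm wide, 12 mm thick, 47 to 59 mm above the bench while the lever is up, ending in a half round about this point, with a nut and thread end on top up to 75 mm
- clamp_foot: Rubber foot 20 mm across under the strap's free end, sprung (about 4 N per mm); origin at the centre of its underside, 39 mm above the bench with the lever up (2 mm above the strip); the lever lowers the strap by 5 mm
- clamp_swing (a joint): Swing of strap and lever about the upright stud, rad: 0 = strap straight over the trough (along jig +x), against its stop; positive = swung back, clockwise from above; pi/2 points along jig -y. Starts at 1.2 to 1.7. Light friction (about 1 N at the strap's end); stays where it is left
- cam_lever (a joint): Cam lever, rad: 0 = up, leaning 58 degrees above level; 0.9 = fully down, 6 degrees above level. Starts at 0 to 0.1. Its end points along the strap's -x (jig -x when the strap is over). Turns about a level pin through the stud's axis, 73 mm above the bench; stiff (0.2 N m), stays where it is left
- lever_end (a point): Very end of the cam lever's black plastic handle (16 mm thick), on its centre line, 102 mm from the pin; about 160 mm above the bench with the lever up, about 84 mm with it down
- spare_center (a point): Centre of the spare pine strip (34 x 140 x 22 mm, long in y) on the bench beyond the end stop: leave alone
- pot_center (a point): Centre, half-way up, of the round tin of screws (76 mm across, 60 mm tall) on the bench beyond the end stop: leave alone
- pencil_center (a point): Centre of the red pencil (172 mm long in y, 8 mm high) on the bench on the jig's -x side: leave alone
- bush (a point): Top centre of the drill bush, 58 mm above the bench, on a steel bridge (30 mm long in y, 73 mm across, top at 49 mm) over the trough; the strip slides under it with 4 mm to spare

How it is judged:
By the outcome, as a careful person would: the job done as asked, in the order asked, and still so for the second after the job is handed in, with the robot touching nothing.
It also fails if it takes over 58 s, if anything falls off the work surface, if the arm or the gripper's body presses on something with over 40 N, if the wrist force passes 120 N, or if a joint passes its speed limit or range.

## Working session

There is one attempt and no reset: what is moved stays moved. The work goes in short steps, each a Python script; the robot and the scene stay as the last script left them, time stands still between calls to the robot, and variables do not carry over. Pictures are saved under pics/ and viewed, at most 10 in all, crops included, and the job is handed in when it is done.

```bash
mkdir -p pics; ls
python3 - <<'E'
from rig import *
import cv2,numpy as np
for n in ("top","side"):
    c=read_camera(n); cv2.imwrite(f"pics/{n}0.png",cv2.resize(c["color"][:,:,::-1],(800,600),interpolation=cv2.INTER_CUBIC))
    cv2.imwrite(f"pics/{n}0_raw.png",c["color"][:,:,::-1])
    np.savez(f"{n}.npz",**{k:c[k] for k in("fx","fy","cx","cy","R","t")})
    print(n,c["fx"],c["cx"],c["cy"],np.round(c["R"],3).tolist(),np.round(c["t"]),"cam at",-np.array(c["R"]).T@c["t"])
print(current_time())
E
```

```text
pics
top 424.6262674746503 279.2423813629905 211.78473969463977 [[-0.026, -1.0, -0.007], [-0.991, 0.027, -0.132], [0.132, 0.003, -0.991]] [213. 586. 883.] cam at [469.77844958 194.6058776  953.6606391 ]
side 422.86574421442964 280.702232971526 215.18788216231317 [[-0.906, -0.424, 0.003], [-0.209, 0.441, -0.873], [0.368, -0.791, -0.489]] [597. 127. 855.] cam at [252.36815298 873.30356684 526.80469595]
0.1
```

View pics/top0.png

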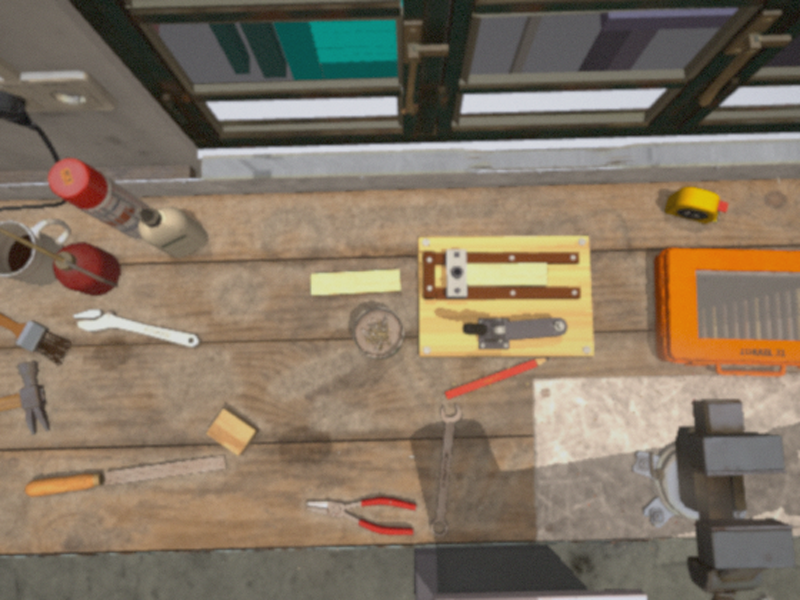

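View pics/side0.png

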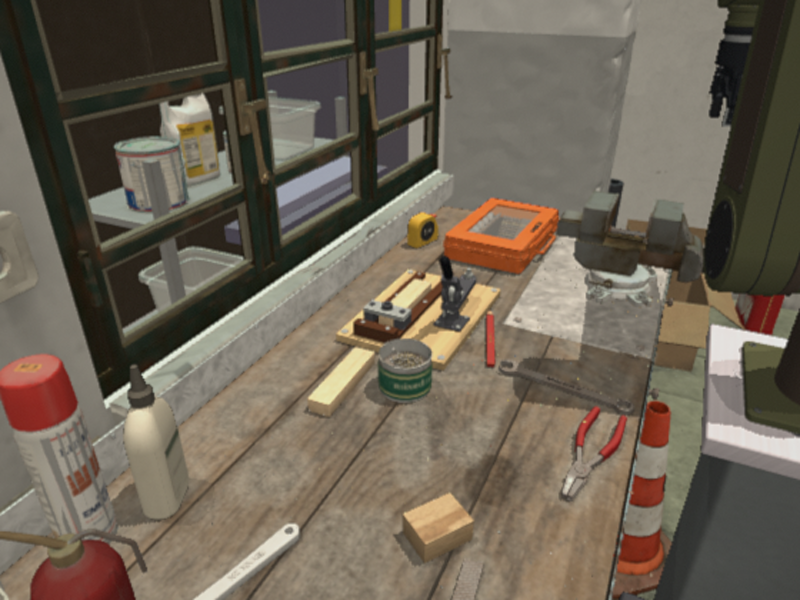

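Run:
```python
import cv2
i=cv2.imread("pics/top0_raw.png")
cv2.imwrite("pics/topcrop.png",cv2.resize(i[160:254,284:424],None,fx=5.5,fy=5.5,interpolation=cv2.INTER_CUBIC))
```

```text
(no output)
```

View pics/topcrop.png

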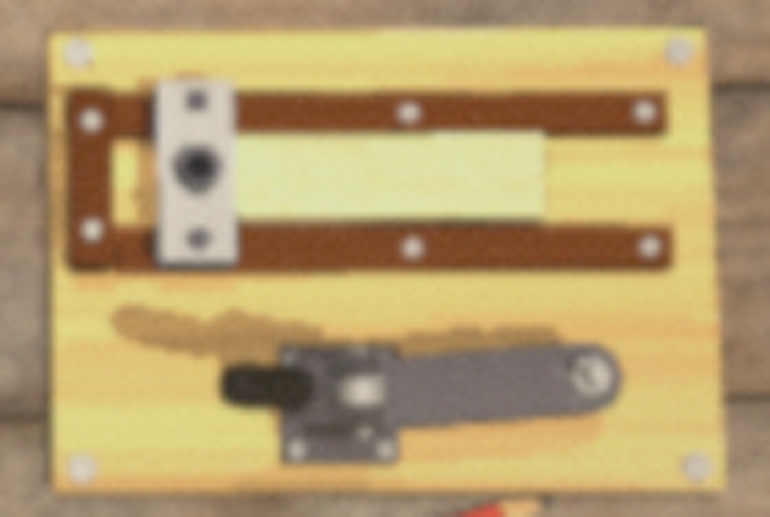

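The crop shows the base corners at (52,32), (706,30), (722,489) and (54,490), the strip's push end at (545,176), the strap nut at (592,375) pointing along jig -y, and the lever end at (222,385).

```bash
cat > h.py <<'E'
import numpy as np
from scipy.optimize import least_squares
T=dict(np.load("top.npz"))
def ray(u,v,z,c=T):
    d=c["R"].T@np.array([(u-c["cx"])/c["fx"],(v-c["cy"])/c["fy"],1]); o=-c["R"].T@c["t"]
    return o+d*(z-o[2])/d[2]
def crop(u,v,z): return ray((u+.5)/5.5-.5+284,(v+.5)/5.5-.5+160,z)
E
python3 - <<'E'
from h import *
pts=[((52,32),(85,125)),((706,30),(85,-145)),((722,489),(-105,-145)),((54,490),(-105,125))]
W=np.array([crop(*p,15)[:2] for p,_ in pts]);J=np.array([j for _,j in pts],float)
def rot(a): return np.array([[np.cos(a),-np.sin(a)],[np.sin(a),np.cos(a)]])
s=least_squares(lambda x:(J@rot(x[2]).T+x[:2]-W).ravel(),[500,0,0])
o,a=s.x[:2],s.x[2]; print("jig",o,np.degrees(a),"res",s.fun.round(1)); np.savez("jig.npz",o=o,a=a)
inv=lambda p:((p[:2]-o)@rot(a)).round(1)
for n,p,z in [("push end",(545,176),37),("stop inner(z39)",(112,180),39),("bush",(197,167),58),("nut",(592,375),75),("nut69",(592,375),69),("lever",(222,385),155),("strap tip",(621,375),59),("railend bot",(671,248),25),("railend top",(664,113),25)]:
    print(n,crop(*p,z).round(1),inv(crop(*p,z)))
E
```

```text
jig [612.89305147  41.94593258] -1.5344382677312927 res [ 1.3  1.   0.8 -0.5 -1.3 -1.7 -0.8  1.1]
push end [630.4 -29.9  37. ] [ 19.4 -71.3]
stop inner(z39) [633.2 142.4  39. ] [ 17.6 101. ]
bush [634.  110.3  58. ] [19.3 68.9]
nut [547.2 -33.8  75. ] [-63.7 -77.5]
nut69 [547.7 -35.4  69. ] [-63.1 -79. ]
lever [540.1 113.8 155. ] [-74.7  69.9]
strap tip [548.3 -49.1  59. ] [-62.2 -92.7]
railend bot [601.8 -81.6  25. ] [  -7.8 -123.8]
railend top [657.  -82.4  25. ] [  47.4 -123.1]
```

Measured points match the given geometry: the stop at y≈101, the bush at x≈19 and the rails at ±27 all check out. The strip is about 31 mm short and the swing is about 1.49 rad. Next I push the strip home.

```bash
cat >> h.py <<'E'
g=np.load("jig.npz"); o,a=g["o"],float(g["a"])
def jw(x,y,z): c,s=np.cos(a),np.sin(a); return np.array([o[0]+c*x-s*y,o[1]+s*x+c*y,z])
def att(b):  # tool down, tool y at jig angle b (rad)
    b=b+a; return np.array([[-np.sin(b),np.cos(b),0],[np.cos(b),np.sin(b),0],[0,0,-1]])
def jf(f): c,s=np.cos(a),np.sin(a); return np.array([c*f[0]+s*f[1],-s*f[0]+c*f[1],f[2]])
E
python3 - <<'E'
from rig import *
from h import *
for b in(0,np.pi): 
  for p in(jw(20,-92,28),jw(-91,-67,49),jw(5,-15,49)): print(b,[None if q is None else np.round(q) for q in [solve_ik(p,att(b)),solve_ik(p,att(b-1.5))]])
command_gripper(0)
B=0 if abs(solve_ik(jw(20,-92,28),att(0))[5])<100 else np.pi
goto(jw(20,-97,130),att(B)); line_to(jw(20,-97,28),feed=150)
f0=jf(np.array(current_contact_force())); print("f0",f0,current_time())
line_to(jw(20,-55,28),feed=50); print(jf(np.array(current_contact_force())),current_time())
y=-55
while y<-44:
    y+=1; line_to(jw(20,y,28),feed=30); f=jf(np.array(current_contact_force()))-f0
    print(y,f.round(1),current_time())
    if abs(f[1])>6: break
import cv2
cv2.imwrite("pics/top1.png",cv2.resize(read_camera("top")["color"][160:254,284:424,::-1],None,fx=5.5,fy=5.5,interpolation=cv2.INTER_CUBIC))
E
```

```text
0 [array([ -9.,  16., 105.,  -0.,  59.,  -8.]), array([ -9.,  16., 105.,  -0.,  59.,  78.])]
0 [array([ -8.,   2., 119.,  -0.,  59.,  -7.]), array([ -8.,   2., 119.,  -0.,  59.,  79.])]
0 [array([ -2.,  13., 106.,  -0.,  60.,  -1.]), array([ -2.,  13., 106.,  -0.,  60.,  85.])]
3.141592653589793 [None, array([  -9.,   16.,  105.,   -0.,   59., -102.])]
3.141592653589793 [None, array([  -8.,    2.,  119.,   -0.,   59., -101.])]
3.141592653589793 [None, array([ -2.,  13., 106.,  -0.,  60., -95.])]
f0 [-0.00647754  0.50806192  0.44266528] 4.25
[0.10228751 0.20948501 0.09262357] 5.2417
-54 [-0.5 -0.5 -0. ] 5.4917
-53 [ 0.6 -0.8 -1.2] 5.7417
-52 [ 0.4 -1.2 -0.7] 5.9917
-51 [ 0.2 -1.5  0.2] 6.2417
-50 [ 0.5 -5.8 -0.6] 6.4917
-49 [ 0.  -8.4 -0.9] 6.7417
```

The force rises at y≈-50, which is -40 minus the finger half-width, so the strip is at the stop. I retreat and swing the strap.

Run:
```python
from rig import *
from h import *
import cv2
line_to(jw(20,-60,28),feed=60); line_to(jw(20,-60,140),feed=200)
def sp(ph,r,off,z): c,s=np.cos(-ph),np.sin(-ph); return jw(-70+c*r+s*off,10+s*r-c*off,z)
goto(sp(1.49,74,45,140),att(-1.49)); line_to(sp(1.49,74,45,50),feed=200)
f0=jf(np.array(current_contact_force())); print(current_time())
line_to(sp(1.49,74,26,50),feed=60)
for ph in np.arange(1.36,0.1,-0.13): line_to(sp(ph,74,25,50),att(-ph),feed=60)
print(ph,jf(np.array(current_contact_force())).round(1)-f0,current_time())
while ph>-0.12:
    ph-=0.025; line_to(sp(ph,74,25,50),att(-ph),feed=30); f=jf(np.array(current_contact_force()))-f0
    print(round(ph,3),f.round(1),current_time())
    if abs(f[1])>7: break
line_to(sp(ph+.2,74,30,50),feed=80); line_to(sp(ph+.2,74,30,200),feed=200)
goto(jw(-40,-150,220),att(0))
cv2.imwrite("pics/top2.png",cv2.resize(read_camera("top")["color"][160:254,284:424,::-1],None,fx=5.5,fy=5.5,interpolation=cv2.INTER_CUBIC)); print(current_time())
```

```text
9.7417
0.18999999999999906 [ 0.15904897 -0.64544474 -1.19088082] 13.3917
0.165 [-1.3 -0.8 -1.3] 13.6417
0.14 [-0.1 -1.3 -0.4] 13.8917
0.115 [-1.7 -1.5 -1.7] 14.1417
0.09 [-0.4 -0.8 -0.8] 14.3917
0.065 [-0.4 -1.6 -0.6] 14.6417
0.04 [ 0.5 -1.4 -1.2] 14.8917
0.015 [-0.4 -1.6 -1. ] 15.1417
-0.01 [-0.2 -3.1 -0.7] 15.3917
-0.035 [-1.5 -7.7 -1.6] 15.6417
17.5667
```

View pics/top2.png

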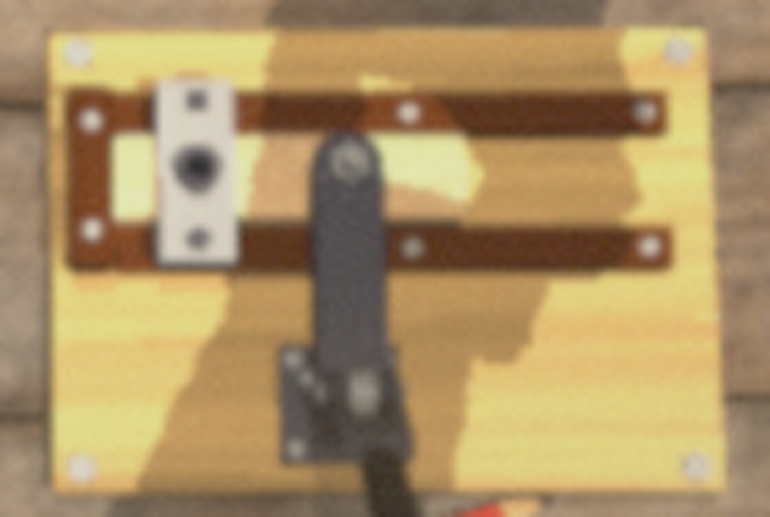

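The strip fills the gap up to the stop at column 112, and the strap (nut at 350,160) is straight over it. Next is the lever.

Run:
```python
from rig import *
from h import *
import cv2
print("nut",((crop(350,160,72)[:2]-o)@np.array([[np.cos(a),-np.sin(a)],[np.sin(a),np.cos(a)]])).round(1))
A=att(-np.pi/2)
def lp(th,off,s=88): # TCP such that its jig -x bottom edge is on the lever's upper face
    t=np.radians(th); return jw(-70-s*np.cos(t)+(8+off)*np.sin(t)+11,10,73+s*np.sin(t)+(8+off)*np.cos(t))
goto(lp(58,20)+[0,0,40],A); line_to(lp(58,20),feed=150)
f0=jf(np.array(current_contact_force())); print(current_time())
line_to(lp(58,3),feed=80)
for th in range(54,9,-4):
    line_to(lp(th,0),feed=60)
    if th%12==6: print(th,(jf(np.array(current_contact_force()))-f0).round(1))
th=10
while th>0:
    th-=1; line_to(lp(th,0),feed=30); f=jf(np.array(current_contact_force()))-f0
    print(th,f.round(1),current_time())
    if f[2]>22: break
line_to(lp(th,0)+[0,0,90],feed=200)
goto(jw(-40,-200,220),A)
cv2.imwrite("pics/top3.png",cv2.resize(read_camera("top")["color"][160:254,284:424,::-1],None,fx=5.5,fy=5.5,interpolation=cv2.INTER_CUBIC))
cv2.imwrite("pics/side3.png",cv2.resize(read_camera("side")["color"][170:270,220:360,::-1],None,fx=5.5,fy=5.5,interpolation=cv2.INTER_CUBIC)); print(current_time())
```

```text
nut [19.3 11.5]
19.6083
54 [-0.2  0.9  0.1]
42 [-0.8  0.3  0.2]
30 [ 0.4 -0.9  0.4]
18 [-0.8  0.3  0. ]
9 [-0.4 -0.2  1.2] 23.2667
8 [-0.9 -0.2  2.5] 23.5167
7 [ 0.3 -0.4  1.2] 23.7667
6 [ 0.  -0.5  1.1] 24.0167
5 [-2.5 -0.3  5.1] 24.2667
4 [-4.7 -0.9  9.9] 24.5167
3 [-8.5 -0.4 16.5] 24.7667
2 [-10.7  -1.3  22.9] 25.0167
26.6667
```

View pics/top3.png

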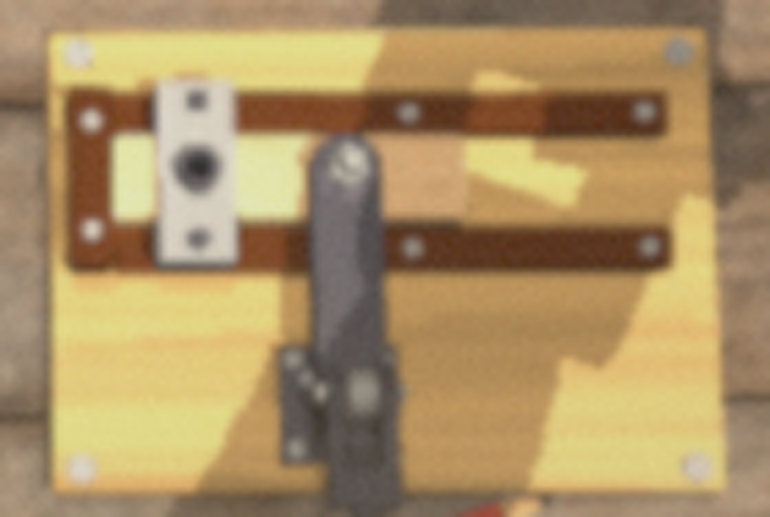

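View pics/side3.png

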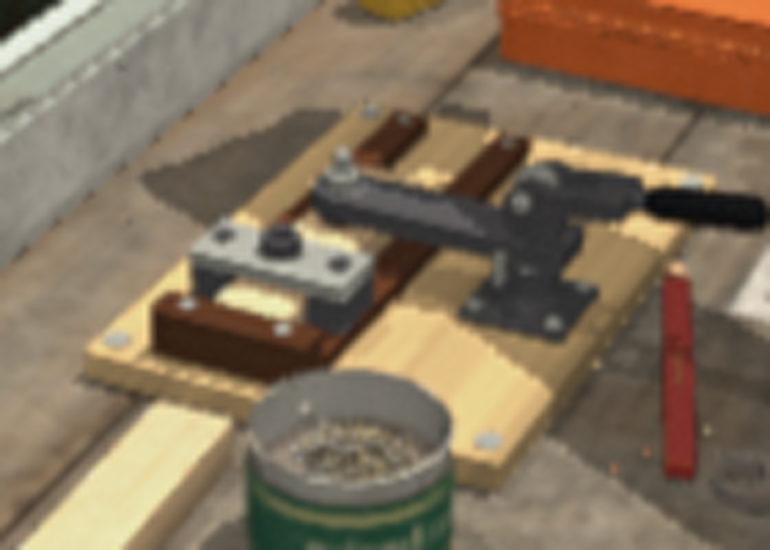

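The lever is level, with its black end at about (705,207) in the side view. The force climbed steeply at 5–6 degrees, so it is on its stop. The strip's push end is at (467,176) in the top view, the strap is over it, and the pencil, tin and spare have not moved.

Run:
```python
from rig import *
from h import *
print(((crop(467,176,37)[:2]-o)@np.array([[np.cos(a),-np.sin(a)],[np.sin(a),np.cos(a)]])).round(1), current_contact_force())
print(hand_in())
```

```text
[ 19.4 -40.4] [-0.9976505   0.60982415  0.25566588]
the job is handed in; nothing more can be done
None
```

The job is handed in at about 27 s on the robot's clock: the strip is against the end stop, the strap is over it, the cam lever is fully down, and the spare strip, tin and pencil look unmoved in the final pictures.

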